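Kit the parts for a hub job

TASK

Gather the parts for the hub job into the kit tray: the ball bearing flat in the blue dish, the black bush standing in the yellow dish, the bright grey steel bush standing in the green dish, and the hex bolt in the red dish. The plain spacer ring and the yellow brass bush do not belong to this job: leave them where they are.

Things in the scene. Friction and masses are not known exactly. Their poses are not given: they have to be found in the camera images.
- bearing_mid (a point): Centre (half-way up, 9 mm above its underside) of the steel ball bearing lying flat: 62 mm diameter, 18 mm high, with a black seal ring on its face; 0.18 to 0.35 kg. z is its axis, up.
- black_bush_mid (a point): Centre (half-way up, 18 mm above its underside) of the black steel bush standing upright: 34 mm diameter, 36 mm high. z is its axis, up.
- bright_bush_mid (a point): Centre (half-way up, 19 mm above its underside) of the bright light-grey steel bush standing upright: 33 mm diameter, 38 mm high. z is its axis, up.
- bolt_mid (a point): Centre (8 mm above its underside) of the hex bolt lying on the bench: 52 mm long along its y axis, the shank 10 mm thick (1 to 13 mm above the bench) towards -y, the hex head (19 mm wide, 17 mm high, 8 mm long) at the +y end. This point is on the shank, where it can be gripped across (along x).
- spacer_mid (a point): Look-alike, to be left alone: centre (9 mm above its underside) of a plain bare-metal spacer ring lying flat, 62 mm diameter, 37 mm bore, 18 mm high, loose. z is its axis.
- brass_bush_mid (a point): Look-alike, to be left alone: centre (18 mm above its underside) of a yellow brass bush standing upright, 34 mm diameter, 36 mm high, loose. z is its axis.
- blue_dish: Blue square dish, 84x84 mm outside, 78x78 inside; four such (blue, yellow, red, green) sit two by two, 91 mm apart, on a low steel tray (198x198 mm, rim 12 mm high), all fixed. Origin: centre of the dish's underside, 5 mm above the bench. Its floor is 3 mm, its rim 9 mm above the origin (a 6 mm lip over the floor). x, y along the sides, z up.
- yellow_dish: Yellow square dish, 84x84 mm outside, 78x78 inside; four such (blue, yellow, red, green) sit two by two, 91 mm apart, on a low steel tray (198x198 mm, rim 12 mm high), all fixed. Origin: centre of the dish's underside, 5 mm above the bench. Its floor is 3 mm, its rim 9 mm above the origin (a 6 mm lip over the floor). x, y along the sides, z up.
- red_dish: Red square dish, 84x84 mm outside, 78x78 inside; four such (blue, yellow, red, green) sit two by two, 91 mm apart, on a low steel tray (198x198 mm, rim 12 mm high), all fixed. Origin: centre of the dish's underside, 5 mm above the bench. Its floor is 3 mm, its rim 9 mm above the origin (a 6 mm lip over the floor). x, y along the sides, z up.
- green_dish: Green square dish, 84x84 mm outside, 78x78 inside; four such (blue, yellow, red, green) sit two by two, 91 mm apart, on a low steel tray (198x198 mm, rim 12 mm high), all fixed. Origin: centre of the dish's underside, 5 mm above the bench. Its floor is 3 mm, its rim 9 mm above the origin (a 6 mm lip over the floor). x, y along the sides, z up.

How it is judged:
At the end, for the whole second after the job is handed in: Bearing flat in the blue dish, black bush upright in the yellow, bright bush upright in the green, bolt in the red: each within 35 mm of the dish's centre, at most 4 mm above its seat, tilted under 0.12 rad (not the bolt), at rest; spacer ring and brass bush within 20 mm of their starts (horizontal distance between bearing_mid and blue_dish below 0.035 m and z of bearing_mid in the frame of blue_dish below 0.016 m and linear speed of each of bearing, black_bush, bright_bush, bolt below 0.02 m/s and angle between each of bearing_mid, black_bush_mid, bright_bush_mid's own z axis and vertical below 0.12 rad and horizontal distance between black_bush_mid and yellow_dish below 0.035 m and z of black_bush_mid in the frame of yellow_dish below 0.025 m and horizontal distance between bright_bush_mid and green_dish below 0.035 m and z of bright_bush_mid in the frame of green_dish below 0.026 m and horizontal distance between bolt_mid and red_dish below 0.035 m and z of bolt_mid in the frame of red_dish below 0.015 m and distance of each of spacer_mid, brass_bush_mid from where it was at the start of the episode below 0.02 m); the robot touches nothing.
It fails at once if the plain spacer ring, which does not belong, is moved more than 20 mm (distance of spacer_mid from where it was at the start of the episode above 0.02 m).
It fails at once if the brass bush, which does not belong, is moved more than 20 mm (distance of brass_bush_mid from where it was at the start of the episode above 0.02 m).
It also fails if it takes over 114 s, if anything falls off the work surface, if the arm or the gripper's body presses on something with over 40 N, if the wrist force passes 120 N, or if a joint passes its speed limit or range.

ROBOT

A 6-joint arm with a two-finger parallel gripper is mounted at the origin on a cart in front of the work surface, level with it; the furniture and walls round the work are solid. World frame = base frame: x ahead of the robot, y to its left, z up, the work surface at z = 0. Lengths are in m, angles in rad, forces in N, time in s.
With the tool pointing down it reaches from about 0.25 to 0.725 m from the base axis. Payload 4 kg.
Tool frame: the origin (TCP) lies at the very end of the fingers, on their centre line; the grasp point (between the pads) lies 19 mm behind it; z points along the fingers, y is the line along which they close (so a half turn about z gives the same grasp; the last joint's range is limited). The gripper opens to 85 mm and grips with 20 to 120 N. Pads are 22 mm wide; open, the fingers measure 114 mm over their backs; the gripper's body (76 mm by 85 mm) begins 54 mm behind the grasp point. The pads swing forward as they close: fully open they stand 13 mm farther back than shut.
Start: joints at [1.336, 0.241, 0.005, 1.335, 0, 1.571], TCP at [0.116, 0.486, 0.231] pointing down, gripper open.
Joint ranges: [-2.72, 2.72], [-1.05, 1.87], [-1.09, 1.28], [-1.99, 2.15], [-1.42, 1.44], [-3.14, 3.14]. Speed limits (rad/s): [2.79, 2.79, 3.14, 3.14, 3.14, 3.14].

INTERFACE

Orientations are given as a unit quaternion [x, y, z, w].
In Python, from cell import sense, snapshot, hand_in, spot_in gives the robot as it stands. The module is installed in compiled form; this text tells all that it offers.
- The arm moves only by the shell command python3 -m creep 'ROWS' [FORCE]. ROWS is JSON, a list of rows, each an object of numbers: "fingers": the opening in per cent of the stroke, from 0 (shut) to 100 (fully open); "tx", "ty", "tz": the shift along the tool's x, y, z in cm; "turn": the turn about the tool's z in rad. A call has 1 to 12 rows; each row is the pose to reach, as a shift and turn from the pose commanded when the call began, along the tool's axes at that moment; what a row does not reach only later rows make up. A row lasts 1/10 s, in which the tool goes at most 50 mm and 8.59 degrees, less where a joint would pass 70% of its speed; a pose out of reach is approached as far as the arm can. A call with a gripper value outside its range is refused whole. The fingers move at their own pace and stop on an object; FORCE is the grip in N (left out, the last holds). Time passes only in rows, so rows that repeat a pose let the fingers close. It gives the time, the measured TCP pose, the force, the opening and the grip force at its end, in the units of the state.
- sense(): the state, without advancing time (a new reading comes with each control period).
- snapshot(name): name is "scene" or "top"; returns a dict with "image" (400x640x3 uint8, red, green, blue), "camera_matrix" (3x3 intrinsics, pixels), "rvec" (rotation vector, rad) and "tvec" (3), from world to camera coordinates, as OpenCV has them. Camera axes: x right, y down, z forward; pixel columns grow to the right and rows downward; lengths in m; the calibration is good to about 2 mm. A picture is of the moment at which its call begins. There is no depth.
- hand_in(): hands the job in; it is judged then, once.
Trained networks look in a picture, given as the dict that the camera call returned (one of the last four; its "shot" number tells which), for a name from the list of things; names that differ only in an ending like _2 or _b are one class to them, and where a whole thing is asked for, a point or a joint stands for the part that bears it (a point fixed in the world has none). Each returns a list of dicts, best first, with "conf" (0 to 1); they miss things now and then, are a little off and sometimes report something else, mostly with a low value. They report only what shows in the picture. A call takes as long as a camera call.
- spot_in(picture, thing): "centre" ([x, y, z] in m, in the coordinates of the camera as it stood for that picture, good to about 4 mm: the middle of the surface that is visible of it).
The state is a dict: "t": time; "joints": joint angles; "qvel": joint speeds; "tau": joint torques, N m; "tool_pos": TCP position; "tool_rot": TCP orientation; "contact_force": force on the tool from outside, world axes, zero at the start; "moment": the same for the moment, N m; "gripper_width": finger opening in m; "grasp_force": force on a finger pad.
Only numpy, scipy, OpenCV 4.12 (cv2) and the standard library are available. Lean on these libraries where they do the work, as an engineer would, in place of code of your own. Each camera call takes 0.05 s, during which the arm holds its last target. There are 200 camera calls.

## Working session

There is one attempt and no reset: what is moved stays moved. The work goes in short steps, Python scripts to look and compute and a shell command to move; the robot and the scene stay as the last step left them, time stands still between calls to the robot, and variables do not carry over. Pictures are saved under pics/ and viewed, at most 14 in all, crops included, and the job is handed in when it is done.

```bash
mkdir -p pics; cat > h.py <<'E'
import numpy as np, cv2
from cell import sense, snapshot, hand_in, spot_in
from scipy.spatial.transform import Rotation as R
def w(p,c):
    r=cv2.Rodrigues(np.array(p["rvec"],float))[0]; return r.T@(np.array(c)-np.array(p["tvec"]).ravel())
def px(p,u,v,z):
    r=cv2.Rodrigues(np.array(p["rvec"],float))[0]; o=-r.T@np.array(p["tvec"]).ravel()
    d=r.T@np.linalg.inv(p["camera_matrix"])@[u,v,1]; return o+d*(z-o[2])/d[2]
def proj(p,X): return cv2.projectPoints(np.array([X],float),np.array(p["rvec"],float),np.array(p["tvec"],float),np.array(p["camera_matrix"],float),None)[0].ravel()
def save(p,n): cv2.imwrite("pics/"+n,p["image"][:,:,::-1])
E
python3 - <<'E'
from h import *
np.set_printoptions(precision=4,suppress=True)
for c in("top","scene"):
    p=snapshot(c); save(p,c+"0.png")
    for n in "bearing_mid black_bush_mid bright_bush_mid bolt_mid spacer_mid brass_bush_mid blue_dish yellow_dish red_dish green_dish".split():
        print(c,n,[(w(p,d["centre"]).round(4).tolist(),proj(p,w(p,d["centre"])).round().tolist(),round(d["conf"],2)) for d in spot_in(p,n)[:3]])
s=sense();print(s["tool_pos"],R.from_quat(s["tool_rot"]).as_matrix(),s["t"])
E
```

```text
top bearing_mid []
top black_bush_mid [([0.5536, 0.3287, 0.0154], [204.0, 196.0], 0.64), ([0.4964, -0.3341, 0.009], [462.0, 224.0], 0.44)]
top bright_bush_mid [([0.5098, -0.0189, 0.0336], [339.0, 215.0], 0.66), ([0.4298, -0.2222, 0.008], [419.0, 250.0], 0.42)]
top bolt_mid [([0.6843, 0.009, 0.0096], [329.0, 151.0], 0.52)]
top spacer_mid [([0.6418, 0.2247, 0.0187], [246.0, 164.0], 0.72)]
top brass_bush_mid []
top blue_dish [([0.4298, -0.2238, 0.0057], [419.0, 250.0], 0.75)]
top yellow_dish [([0.5157, -0.2435, 0.0102], [426.0, 216.0], 0.85)]
top red_dish [([0.4959, -0.3333, 0.0117], [462.0, 224.0], 0.65)]
top green_dish [([0.4098, -0.3032, 0.0053], [451.0, 259.0], 0.68)]
scene bearing_mid [([0.5508, 0.3291, 0.0164], [216.0, 173.0], 0.94), ([0.4981, -0.0225, 0.0193], [329.0, 237.0], 0.45)]
scene black_bush_mid [([0.6487, 0.1037, 0.0246], [312.0, 174.0], 0.76)]
scene bright_bush_mid [([0.4972, -0.0233, 0.0234], [329.0, 236.0], 0.53)]
scene bolt_mid [([0.6813, 0.0068, 0.0095], [353.0, 183.0], 0.55)]
scene spacer_mid []
scene brass_bush_mid []
scene blue_dish [([0.4301, -0.2216, 0.0016], [402.0, 302.0], 0.94)]
scene yellow_dish [([0.5148, -0.2429, 0.0052], [427.0, 273.0], 0.68)]
scene red_dish [([0.4936, -0.3333, 0.0067], [467.0, 299.0], 0.83), ([0.6482, 0.1005, 0.025], [313.0, 175.0], 0.21)]
scene green_dish [([0.401, -0.3073, 0.0031], [440.0, 333.0], 0.89)]
[0.1163 0.4863 0.2313] [[-0.9726  0.2326  0.    ]
 [ 0.2326  0.9726 -0.    ]
 [-0.     -0.     -1.    ]] 1.1
```

View pics/top0.png

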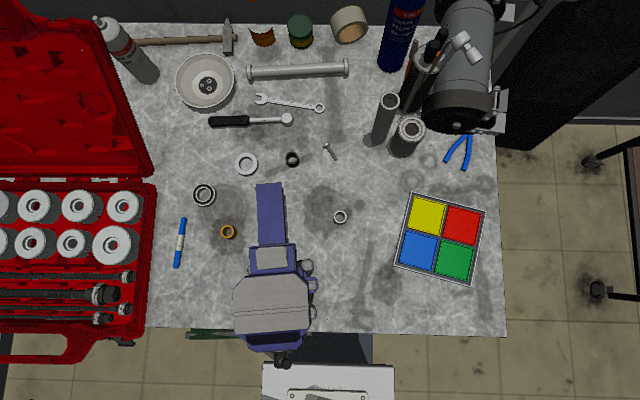

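View pics/scene0.png

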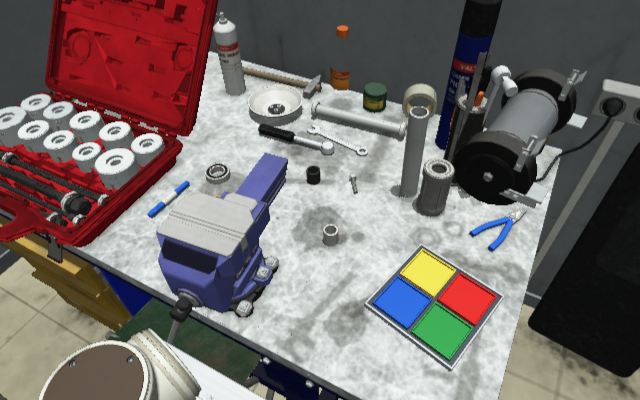

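```bash
python3 - <<'E'
import cv2,numpy as np
a=cv2.imread("pics/top0.png")[130:350,180:400]; b=cv2.imread("pics/scene0.png")[130:320,140:400]
cv2.imwrite("pics/ct.png",cv2.resize(a,(600,600),interpolation=2)[:, :])
cv2.imwrite("pics/cs.png",cv2.resize(b,(780,570),interpolation=2))
E
```

```text
(no output)
```

View pics/ct.png

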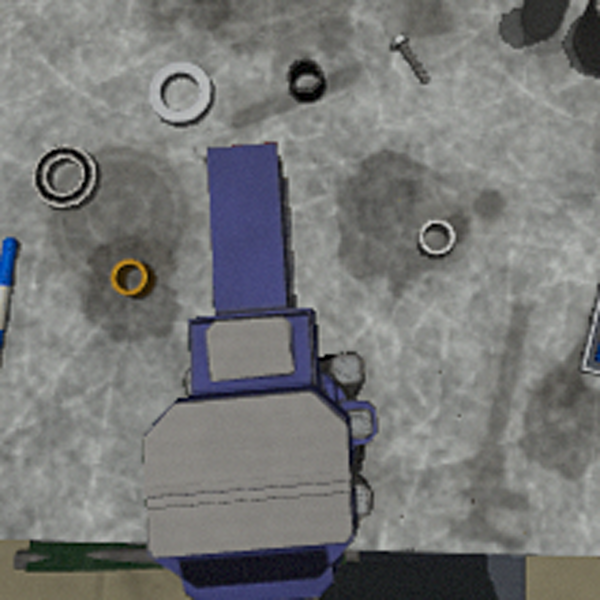

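View pics/cs.png

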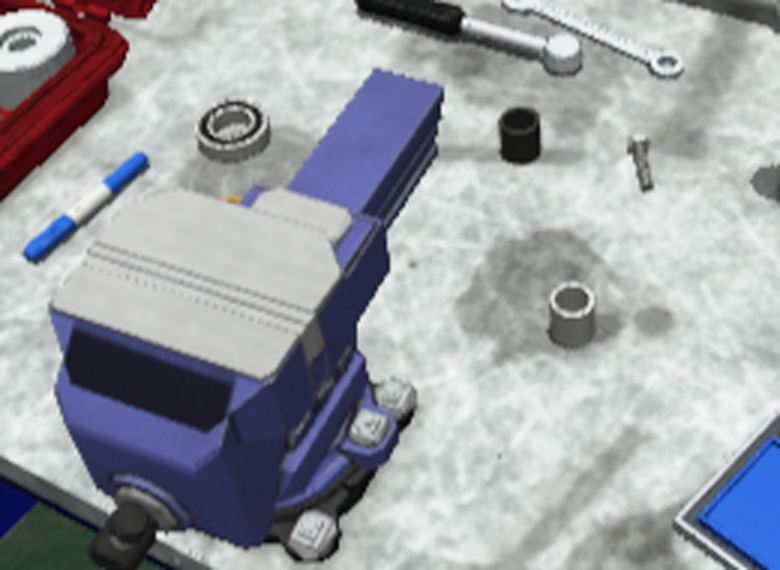

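```bash
python3 - <<'E'
from h import *
np.set_printoptions(precision=4,suppress=True)
T=snapshot("top");S=snapshot("scene")
def tri(a,b):
    P=[np.array(q["camera_matrix"])@np.c_[cv2.Rodrigues(np.array(q["rvec"],float))[0],np.array(q["tvec"]).ravel()] for q in(T,S)]
    X=cv2.triangulatePoints(P[0],P[1],np.array(a,float),np.array(b,float)).ravel(); return X[:3]/X[3]
ct=lambda u,v:(180+u/600*220-.3,130+v/600*220-.3)
cs=lambda u,v:(140+u/3-.3,130+v/3-.3)
for n,a,b in[("jawR",(277,145),(443,88)),("jawL",(207,148),(375,70)),("plateNR",(352,548),(268,378)),("plateFR",(350,425),(343,262)),("plateNL",(150,555),(52,308))]: print(n,tri(ct(*a),cs(*b)))
for n,z,a,b in[("bearing",.018,(66,177),(233,122)),("spacer",.018,(182,93),0),("black",.036,(307,80),(521,120)),("bright",.038,(437,238),(573,299)),("brass",.036,(130,277),0),("head",.01,(400,43),(638,141)),("tip",.007,(427,80),(647,186))]:
    print(n,px(T,*ct(*a),z),px(S,*cs(*b),z) if b else "")
E
```

```text
jawR [0.5659 0.1148 0.1372]
jawL [0.5633 0.1734 0.1335]
plateNR [0.261  0.037  0.2035]
plateFR [0.3451 0.0425 0.2095]
plateNL [0.2498 0.1843 0.192 ]
bearing [0.5574 0.3294 0.018 ] [0.5576 0.3296 0.018 ]
spacer [0.6418 0.2242 0.018 ] 
black [0.6519 0.1025 0.036 ] [0.6542 0.103  0.036 ]
bright [ 0.5045 -0.0223  0.038 ] [ 0.5041 -0.023   0.038 ]
brass [0.4627 0.2568 0.036 ] 
head [0.6985 0.0161 0.01  ] [0.7001 0.0173 0.01  ]
tip [ 0.6625 -0.0109  0.007 ] [ 0.6588 -0.0106  0.007 ]
```

```bash
python3 -m creep '[{"tx":-4.2,"ty":-0.5,"turn":0.12,"fingers":100},{"tx":-8.5,"ty":-0.9,"turn":0.24,"fingers":100},{"tx":-12.7,"ty":-1.4,"turn":0.36,"fingers":100},{"tx":-16.9,"ty":-1.8,"turn":0.49,"fingers":100},{"tx":-21.2,"ty":-2.3,"turn":0.61,"fingers":100},{"tx":-25.4,"ty":-2.7,"turn":0.73,"fingers":100},{"tx":-29.6,"ty":-3.2,"turn":0.85,"fingers":100},{"tx":-33.8,"ty":-3.6,"turn":0.97,"fingers":100},{"tx":-38.1,"ty":-4.1,"turn":1.09,"fingers":100},{"tx":-42.3,"ty":-4.6,"turn":1.22,"fingers":100},{"tx":-46.5,"ty":-5.0,"turn":1.336,"fingers":100},{"tx":-46.5,"ty":-5.0,"turn":1.336,"fingers":100}]' 80
python3 -c "
from h import *
print(R.from_quat(sense()['tool_rot']).as_matrix().round(4),sense()['joints'])"
```

```text
[[-0.9726  0.2326  0.    ]
 [ 0.2326  0.9726 -0.    ]
 [-0.     -0.     -1.    ]] [ 1.33601506e+00  2.40599289e-01  4.99450075e-03  1.33520718e+00
 -1.14415137e-05  1.57077250e+00]$[0]: bad value
```

```bash
python3 -m creep '[{"fingers":100,"tx":-1,"ty":0,"tz":0,"turn":0.0}]' 80; python3 -m creep '[{"tx":-1}]'
```

```text
t: 1.3
tool_pos: [0.1256, 0.4841, 0.2313]
tool_rot: [0.116, 0.993, 0.0, -0.0]
contact_force: [-0.1, 0.3, 1.1]
gripper_width: 0.0855
grasp_force: 0.0$[0]: bad value
```

```bash
python3 -m creep '[{"fingers":100,"tx":-4.1,"ty":-0.5,"tz":0,"turn":0.12},{"fingers":100,"tx":-8.3,"ty":-0.9,"tz":0,"turn":0.24},{"fingers":100,"tx":-12.4,"ty":-1.4,"tz":0,"turn":0.36},{"fingers":100,"tx":-16.5,"ty":-1.8,"tz":0,"turn":0.49},{"fingers":100,"tx":-20.7,"ty":-2.3,"tz":0,"turn":0.61},{"fingers":100,"tx":-24.8,"ty":-2.7,"tz":0,"turn":0.73},{"fingers":100,"tx":-29,"ty":-3.2,"tz":0,"turn":0.85},{"fingers":100,"tx":-33.1,"ty":-3.6,"tz":0,"turn":0.97},{"fingers":100,"tx":-37.2,"ty":-4.1,"tz":0,"turn":1.09},{"fingers":100,"tx":-41.4,"ty":-4.6,"tz":0,"turn":1.22},{"fingers":100,"tx":-45.5,"ty":-5.0,"tz":0,"turn":1.336},{"fingers":100,"tx":-45.5,"ty":-5.0,"tz":0,"turn":1.336}]' 80
python3 -c "
from h import *
print(R.from_quat(sense()['tool_rot']).as_matrix().round(4),sense()['joints'])
for c in ('scene','top'): save(snapshot(c),c+'1.png')"
```

```text
t: 2.5
tool_pos: [0.5617, 0.3259, 0.2294]
tool_rot: [0.71, 0.704, -0.0, 0.001]
contact_force: [0.1, 0.3, 0.6]
gripper_width: 0.0855
grasp_force: 0.0
[[ 7.6e-03  1.0e+00  7.0e-04]
 [ 1.0e+00 -7.6e-03 -1.7e-03]
 [-1.7e-03  7.0e-04 -1.0e+00]] [ 5.26590957e-01  5.52582715e-01  4.64981555e-01  1.48348375e+00
 -1.79992034e-03  2.10501058e+00]
```

View pics/scene1.png

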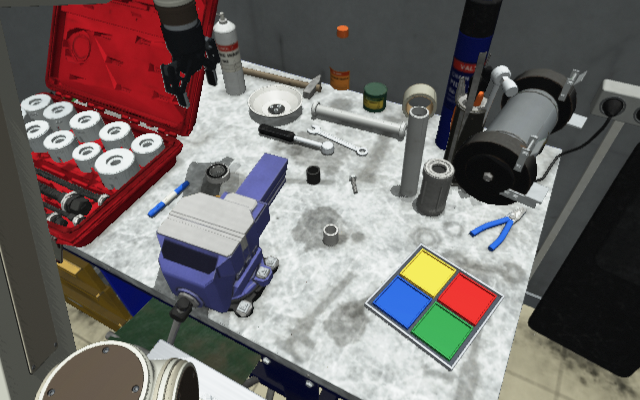

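```bash
python3 -m creep '[{"fingers":100,"tx":0,"ty":0,"tz":2,"turn":0},{"fingers":100,"tx":0,"ty":0,"tz":5,"turn":0},{"fingers":100,"tx":0,"ty":0,"tz":8,"turn":0},{"fingers":100,"tx":0,"ty":0,"tz":11,"turn":0},{"fingers":100,"tx":0,"ty":0,"tz":14,"turn":0},{"fingers":100,"tx":0,"ty":0,"tz":16,"turn":0},{"fingers":100,"tx":0,"ty":0,"tz":18,"turn":0},{"fingers":100,"tx":0,"ty":0,"tz":19,"turn":0},{"fingers":100,"tx":0,"ty":0,"tz":19,"turn":0}]'
python3 -c "
from h import *
save(snapshot('scene'),'scene2.png');a=cv2.imread('pics/scene2.png')[90:290,120:340];cv2.imwrite('pics/s2.png',cv2.resize(a,(660,600)))"
```

```text
t: 3.5
tool_pos: [0.555, 0.3293, 0.0401]
tool_rot: [0.706, 0.708, -0.002, -0.0]
contact_force: [-0.0, -0.3, -0.6]
gripper_width: 0.0853
grasp_force: 0.0
```

View pics/s2.png

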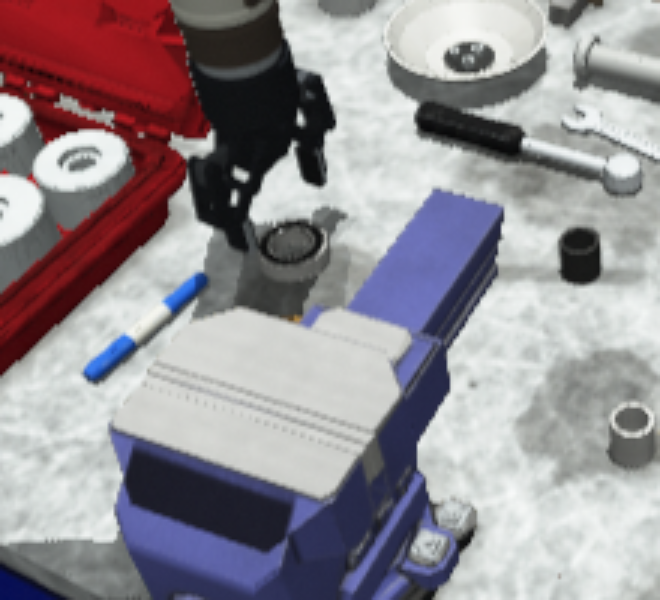

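```bash
python3 -m creep '[{"fingers":100,"tx":0,"ty":0.1,"tz":1.5,"turn":0},{"fingers":100,"tx":0,"ty":0.1,"tz":2.5,"turn":0},{"fingers":100,"tx":0,"ty":0.1,"tz":3.3,"turn":0},{"fingers":100,"tx":0,"ty":0.1,"tz":3.9,"turn":0},{"fingers":100,"tx":0,"ty":0.1,"tz":3.9,"turn":0},{"fingers":66,"tx":0,"ty":0.1,"tz":3.9,"turn":0},{"fingers":60,"tx":0,"ty":0.1,"tz":3.9,"turn":0},{"fingers":60,"tx":0,"ty":0.1,"tz":3.9,"turn":0},{"fingers":50,"tx":0,"ty":0.1,"tz":3.9,"turn":0},{"fingers":50,"tx":0,"ty":0.1,"tz":3.9,"turn":0},{"fingers":50,"tx":0,"ty":0.1,"tz":3.9,"turn":0}]' 80
```

```text
t: 4.65
tool_pos: [0.559, 0.33, 0.0039]
tool_rot: [0.707, 0.707, 0.001, 0.0]
contact_force: [-0.7, -1.3, 6.5]
gripper_width: 0.0588
grasp_force: 86.2
```

```bash
python3 -m creep '[{"fingers":50,"tx":0,"ty":0,"tz":-1,"turn":0},{"fingers":50,"tx":0,"ty":0,"tz":-3,"turn":0},{"fingers":50,"tx":0,"ty":0,"tz":-6,"turn":0},{"fingers":50,"tx":0,"ty":0,"tz":-9,"turn":0},{"fingers":50,"tx":0,"ty":0,"tz":-12,"turn":0},{"fingers":50,"tx":0,"ty":0,"tz":-15,"turn":0},{"fingers":50,"tx":0,"ty":0,"tz":-18,"turn":0},{"fingers":50,"tx":0,"ty":0,"tz":-21,"turn":0},{"fingers":50,"tx":0,"ty":0,"tz":-23,"turn":0},{"fingers":50,"tx":0,"ty":0,"tz":-24,"turn":0},{"fingers":50,"tx":0,"ty":0,"tz":-24,"turn":0}]' 100
python3 -c "
from h import *
save(snapshot('scene'),'scene3.png')"
```

```text
t: 5.75
tool_pos: [0.5583, 0.3298, 0.2436]
tool_rot: [0.707, 0.707, 0.001, 0.0]
contact_force: [-0.5, -0.4, -1.7]
gripper_width: 0.0576
grasp_force: 107.0
```

View pics/scene3.png

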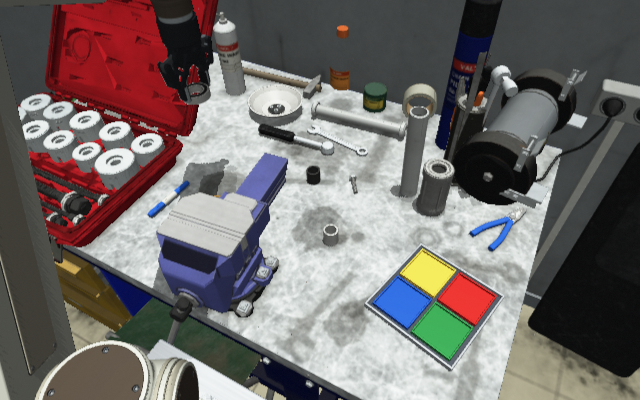

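```bash
python3 -m creep '[{"fingers":50,"tx":-2,"ty":-0.5,"tz":0,"turn":0},{"fingers":50,"tx":-6,"ty":-1.4,"tz":0,"turn":0},{"fingers":50,"tx":-10,"ty":-2.3,"tz":0,"turn":0},{"fingers":50,"tx":-14.5,"ty":-3.4,"tz":0,"turn":0},{"fingers":50,"tx":-19,"ty":-4.5,"tz":0,"turn":0},{"fingers":50,"tx":-23.5,"ty":-5.5,"tz":0,"turn":0},{"fingers":50,"tx":-28,"ty":-6.6,"tz":0,"turn":0},{"fingers":50,"tx":-32.5,"ty":-7.6,"tz":0,"turn":0},{"fingers":50,"tx":-37,"ty":-8.7,"tz":0,"turn":0},{"fingers":50,"tx":-41.5,"ty":-9.7,"tz":0,"turn":0},{"fingers":50,"tx":-45.5,"ty":-10.7,"tz":0,"turn":0},{"fingers":50,"tx":-49,"ty":-11.5,"tz":0,"turn":0}]'
python3 -m creep '[{"fingers":50,"tx":-3,"ty":-0.7,"tz":0,"turn":0},{"fingers":50,"tx":-5,"ty":-1.2,"tz":1,"turn":0},{"fingers":50,"tx":-6,"ty":-1.4,"tz":4,"turn":0},{"fingers":50,"tx":-6,"ty":-1.4,"tz":8,"turn":0},{"fingers":50,"tx":-6,"ty":-1.4,"tz":12,"turn":0},{"fingers":50,"tx":-6,"ty":-1.4,"tz":15,"turn":0},{"fingers":50,"tx":-6,"ty":-1.4,"tz":17,"turn":0},{"fingers":50,"tx":-6,"ty":-1.4,"tz":18.5,"turn":0},{"fingers":50,"tx":-6,"ty":-1.4,"tz":19.5,"turn":0},{"fingers":50,"tx":-6,"ty":-1.4,"tz":20,"turn":0},{"fingers":50,"tx":-6,"ty":-1.4,"tz":20,"turn":0}]'
python3 -c "
from h import *
save(snapshot('scene'),'scene4.png');a=cv2.imread('pics/scene4.png')[180:380,320:540];cv2.imwrite('pics/s4.png',cv2.resize(a,(660,600)))"
```

```text
t: 7.0
tool_pos: [0.4409, -0.162, 0.2404]
tool_rot: [0.707, 0.707, -0.001, -0.002]
contact_force: [0.8, -0.7, -2.1]
gripper_width: 0.0575
grasp_force: 107.2
t: 8.1
tool_pos: [0.4282, -0.2201, 0.0414]
tool_rot: [0.707, 0.707, -0.0, -0.001]
contact_force: [-0.3, -0.7, -2.5]
gripper_width: 0.0575
grasp_force: 107.3
```

View pics/s4.png

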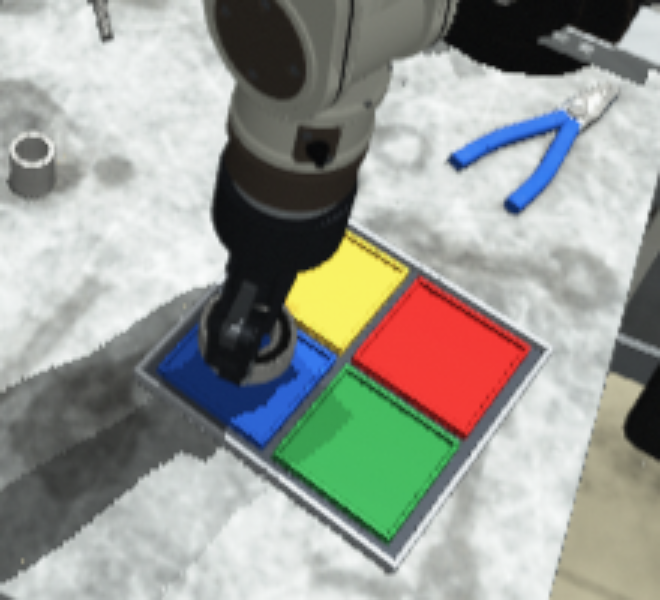

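```bash
python3 -m creep '[{"fingers":50,"tx":0,"ty":0,"tz":1,"turn":0},{"fingers":50,"tx":0,"ty":0,"tz":2,"turn":0},{"fingers":50,"tx":0,"ty":0,"tz":2.5,"turn":0},{"fingers":50,"tx":0,"ty":0,"tz":2.8,"turn":0},{"fingers":50,"tx":0,"ty":0,"tz":2.9,"turn":0},{"fingers":50,"tx":0,"ty":0,"tz":2.9,"turn":0},{"fingers":85,"tx":0,"ty":0,"tz":2.9,"turn":0},{"fingers":90,"tx":0,"ty":0,"tz":2.9,"turn":0},{"fingers":90,"tx":0,"ty":0,"tz":2.9,"turn":0},{"fingers":90,"tx":0,"ty":0,"tz":2.9,"turn":0},{"fingers":90,"tx":0,"ty":0,"tz":2.9,"turn":0}]'
python3 -m creep '[{"fingers":90,"tx":0,"ty":0,"tz":-1,"turn":0},{"fingers":90,"tx":0,"ty":0,"tz":-3,"turn":0},{"fingers":90,"tx":0,"ty":0,"tz":-7,"turn":0},{"fingers":90,"tx":0,"ty":0,"tz":-11,"turn":0},{"fingers":90,"tx":0,"ty":0,"tz":-15,"turn":0},{"fingers":90,"tx":0,"ty":0,"tz":-19,"turn":0},{"fingers":90,"tx":0,"ty":0,"tz":-22,"turn":0},{"fingers":90,"tx":0,"ty":0,"tz":-23,"turn":0},{"fingers":90,"tx":0,"ty":0,"tz":-23,"turn":0}]'
```

```text
t: 9.25
tool_pos: [0.4291, -0.2206, 0.0135]
tool_rot: [0.707, 0.707, 0.0, 0.0]
contact_force: [0.5, -1.0, 0.2]
gripper_width: 0.0771
grasp_force: 0.0
t: 10.15
tool_pos: [0.4297, -0.221, 0.2452]
tool_rot: [0.707, 0.707, 0.001, 0.002]
contact_force: [0.8, 0.6, 0.1]
gripper_width: 0.0767
grasp_force: 0.0
```

```bash
python3 -m creep '[{"fingers":90,"tx":1.8,"ty":1.2,"tz":0,"turn":0},{"fingers":90,"tx":5.4,"ty":3.7,"tz":0,"turn":0},{"fingers":90,"tx":9,"ty":6.2,"tz":0,"turn":0},{"fingers":90,"tx":12.6,"ty":8.7,"tz":0,"turn":0},{"fingers":90,"tx":16.2,"ty":11.2,"tz":0,"turn":0},{"fingers":90,"tx":19.8,"ty":13.7,"tz":0,"turn":0},{"fingers":90,"tx":23.4,"ty":16.2,"tz":0,"turn":0},{"fingers":90,"tx":27,"ty":18.7,"tz":0,"turn":0},{"fingers":90,"tx":30,"ty":20.8,"tz":0,"turn":0},{"fingers":90,"tx":31.8,"ty":22,"tz":0,"turn":0},{"fingers":90,"tx":32.3,"ty":22.4,"tz":0,"turn":0},{"fingers":90,"tx":32.3,"ty":22.4,"tz":0,"turn":0}]'
python3 -m creep '[{"fingers":90,"tx":0,"ty":0,"tz":2,"turn":0},{"fingers":90,"tx":0,"ty":0,"tz":6,"turn":0},{"fingers":90,"tx":0,"ty":0,"tz":10,"turn":0},{"fingers":90,"tx":0,"ty":0,"tz":13,"turn":0},{"fingers":90,"tx":0,"ty":0,"tz":15.5,"turn":0},{"fingers":90,"tx":0,"ty":0,"tz":17.5,"turn":0},{"fingers":90,"tx":0,"ty":0,"tz":18.5,"turn":0},{"fingers":90,"tx":0,"ty":0,"tz":18.5,"turn":0}]'
python3 -c "
from h import *
p=snapshot('scene');save(p,'scene5.png');a=cv2.imread('pics/scene5.png')[80:350,220:520];cv2.imwrite('pics/s5.png',cv2.resize(a,(660,594)))
print([w(p,d['centre']) for d in spot_in(p,'bearing_mid')])"
```

```text
t: 11.35
tool_pos: [0.6523, 0.1028, 0.2407]
tool_rot: [0.707, 0.708, -0.002, -0.001]
contact_force: [-0.3, 0.0, 0.3]
gripper_width: 0.0769
grasp_force: 0.0
t: 12.15
tool_pos: [0.651, 0.1009, 0.0566]
tool_rot: [0.708, 0.707, -0.002, -0.001]
contact_force: [0.7, 0.2, -0.9]
gripper_width: 0.0768
grasp_force: 0.0
[array([ 0.42320586, -0.21592425,  0.02377538])]
```

View pics/s5.png

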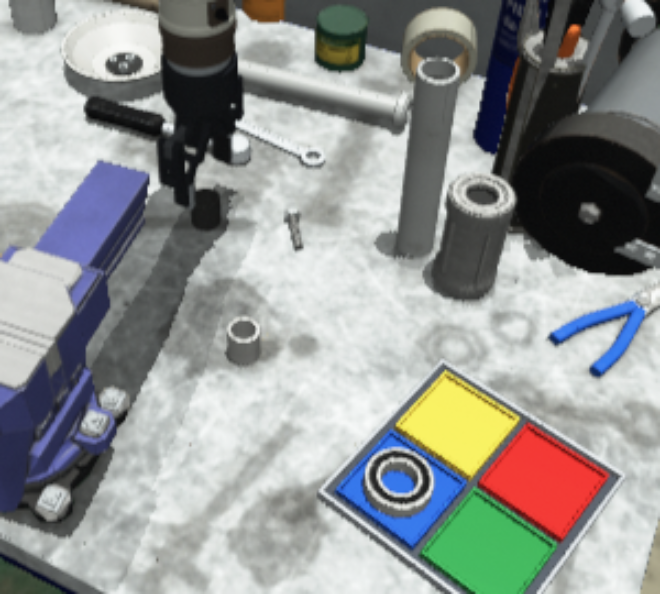

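```bash
python3 -m creep '[{"fingers":90,"tx":0,"ty":0,"tz":1.5,"turn":0},{"fingers":90,"tx":0,"ty":0,"tz":3,"turn":0},{"fingers":90,"tx":0,"ty":0,"tz":4,"turn":0},{"fingers":90,"tx":0,"ty":0,"tz":4.5,"turn":0},{"fingers":60,"tx":0,"ty":0,"tz":4.5,"turn":0},{"fingers":45,"tx":0,"ty":0,"tz":4.5,"turn":0},{"fingers":35,"tx":0,"ty":0,"tz":4.5,"turn":0},{"fingers":28,"tx":0,"ty":0,"tz":4.5,"turn":0},{"fingers":28,"tx":0,"ty":0,"tz":4.5,"turn":0},{"fingers":28,"tx":0,"ty":0,"tz":4.5,"turn":0},{"fingers":28,"tx":0,"ty":0,"tz":4.5,"turn":0},{"fingers":28,"tx":0,"ty":0,"tz":4.5,"turn":0}]' 70
python3 -m creep '[{"fingers":28,"tx":0,"ty":0,"tz":-1,"turn":0},{"fingers":28,"tx":0,"ty":0,"tz":-3,"turn":0},{"fingers":28,"tx":0,"ty":0,"tz":-6,"turn":0},{"fingers":28,"tx":0,"ty":0,"tz":-9,"turn":0},{"fingers":28,"tx":0,"ty":0,"tz":-12,"turn":0},{"fingers":28,"tx":0,"ty":0,"tz":-15,"turn":0},{"fingers":28,"tx":0,"ty":0,"tz":-17,"turn":0},{"fingers":28,"tx":0,"ty":0,"tz":-18,"turn":0},{"fingers":28,"tx":0,"ty":0,"tz":-18,"turn":0}]'
```

```text
t: 13.45
tool_pos: [0.654, 0.1027, 0.0147]
tool_rot: [0.707, 0.707, 0.001, 0.001]
contact_force: [0.5, -0.2, 5.0]
gripper_width: 0.0311
grasp_force: 69.9
t: 14.35
tool_pos: [0.6535, 0.1026, 0.1948]
tool_rot: [0.707, 0.707, 0.001, 0.001]
contact_force: [0.8, -0.3, -0.8]
gripper_width: 0.0318
grasp_force: 69.5
```

```bash
python3 -m creep '[{"fingers":28,"tx":-0.5,"ty":-1.5,"tz":0,"turn":0},{"fingers":28,"tx":-2,"ty":-4.5,"tz":0,"turn":0},{"fingers":28,"tx":-4,"ty":-8,"tz":0,"turn":0},{"fingers":28,"tx":-7,"ty":-11,"tz":0,"turn":0},{"fingers":28,"tx":-11,"ty":-12.7,"tz":0,"turn":0},{"fingers":28,"tx":-15,"ty":-13.6,"tz":0,"turn":0},{"fingers":28,"tx":-19,"ty":-13.6,"tz":0,"turn":0},{"fingers":28,"tx":-23,"ty":-13.6,"tz":0,"turn":0},{"fingers":28,"tx":-27,"ty":-13.6,"tz":0,"turn":0},{"fingers":28,"tx":-31,"ty":-13.6,"tz":0,"turn":0},{"fingers":28,"tx":-33.5,"ty":-13.6,"tz":0,"turn":0},{"fingers":28,"tx":-34.6,"ty":-13.6,"tz":0,"turn":0}]'
python3 -m creep '[{"fingers":28,"tx":0,"ty":0,"tz":2,"turn":0},{"fingers":28,"tx":0,"ty":0,"tz":6,"turn":0},{"fingers":28,"tx":0,"ty":0,"tz":10,"turn":0},{"fingers":28,"tx":0,"ty":0,"tz":13,"turn":0},{"fingers":28,"tx":0,"ty":0,"tz":15,"turn":0},{"fingers":28,"tx":0,"ty":0,"tz":15.5,"turn":0},{"fingers":28,"tx":0,"ty":0,"tz":15.5,"turn":0}]'
```

```text
t: 15.55
tool_pos: [0.5155, -0.2455, 0.1911]
tool_rot: [0.708, 0.706, -0.001, -0.002]
contact_force: [-0.3, 1.0, -0.9]
gripper_width: 0.0316
grasp_force: 69.6
t: 16.25
tool_pos: [0.5159, -0.2423, 0.037]
tool_rot: [0.707, 0.707, -0.0, -0.002]
contact_force: [-0.3, -0.0, -0.8]
gripper_width: 0.0316
grasp_force: 69.6
```

Down to the seat, 1.4 cm, release to about 60 %, retract.

```bash
python3 -m creep '[{"fingers":28,"tx":0,"ty":0,"tz":0.5,"turn":0},{"fingers":28,"tx":0,"ty":0,"tz":1,"turn":0},{"fingers":28,"tx":0,"ty":0,"tz":1.3,"turn":0},{"fingers":28,"tx":0,"ty":0,"tz":1.5,"turn":0},{"fingers":28,"tx":0,"ty":0,"tz":1.5,"turn":0},{"fingers":45,"tx":0,"ty":0,"tz":1.5,"turn":0},{"fingers":60,"tx":0,"ty":0,"tz":1.5,"turn":0},{"fingers":60,"tx":0,"ty":0,"tz":1.5,"turn":0},{"fingers":60,"tx":0,"ty":0,"tz":1.5,"turn":0},{"fingers":60,"tx":0,"ty":0,"tz":1.5,"turn":0}]'
python3 -m creep '[{"fingers":60,"tx":0,"ty":0,"tz":-1,"turn":0},{"fingers":60,"tx":0,"ty":0,"tz":-3,"turn":0},{"fingers":60,"tx":0,"ty":0,"tz":-6,"turn":0},{"fingers":60,"tx":0,"ty":0,"tz":-10,"turn":0},{"fingers":60,"tx":0,"ty":0,"tz":-14,"turn":0},{"fingers":60,"tx":0,"ty":0,"tz":-16,"turn":0},{"fingers":60,"tx":0,"ty":0,"tz":-17,"turn":0},{"fingers":60,"tx":0,"ty":0,"tz":-17,"turn":0}]'
```

```text
t: 17.25
tool_pos: [0.517, -0.2435, 0.0234]
tool_rot: [0.707, 0.707, 0.0, 0.0]
contact_force: [1.0, 0.1, 1.0]
gripper_width: 0.051
grasp_force: 0.0
t: 18.05
tool_pos: [0.5177, -0.2439, 0.1951]
tool_rot: [0.707, 0.707, 0.001, 0.002]
contact_force: [-0.1, -0.8, 0.4]
gripper_width: 0.0511
grasp_force: 0.0
```

```bash
python3 -m creep '[{"fingers":90,"tx":1.5,"ty":-0.1,"tz":0,"turn":0},{"fingers":90,"tx":5,"ty":-0.3,"tz":0,"turn":0},{"fingers":90,"tx":9,"ty":-0.5,"tz":0,"turn":0},{"fingers":90,"tx":13,"ty":-0.7,"tz":0,"turn":0},{"fingers":90,"tx":17,"ty":-1,"tz":0,"turn":0},{"fingers":90,"tx":20,"ty":-1.2,"tz":1,"turn":0},{"fingers":90,"tx":22.1,"ty":-1.3,"tz":4,"turn":0},{"fingers":90,"tx":22.1,"ty":-1.3,"tz":8,"turn":0},{"fingers":90,"tx":22.1,"ty":-1.3,"tz":11,"turn":0},{"fingers":90,"tx":22.1,"ty":-1.3,"tz":13,"turn":0},{"fingers":90,"tx":22.1,"ty":-1.3,"tz":13.5,"turn":0},{"fingers":90,"tx":22.1,"ty":-1.3,"tz":13.5,"turn":0}]'
python3 -c "
from h import *
p=snapshot('scene');save(p,'scene6.png');a=cv2.imread('pics/scene6.png')[100:370,240:540];cv2.imwrite('pics/s6.png',cv2.resize(a,(660,594)))"
```

```text
t: 19.25
tool_pos: [0.5018, -0.0219, 0.0565]
tool_rot: [0.707, 0.707, -0.002, -0.002]
contact_force: [-0.2, -0.7, 0.5]
gripper_width: 0.0768
grasp_force: 0.0
```

View pics/s6.png

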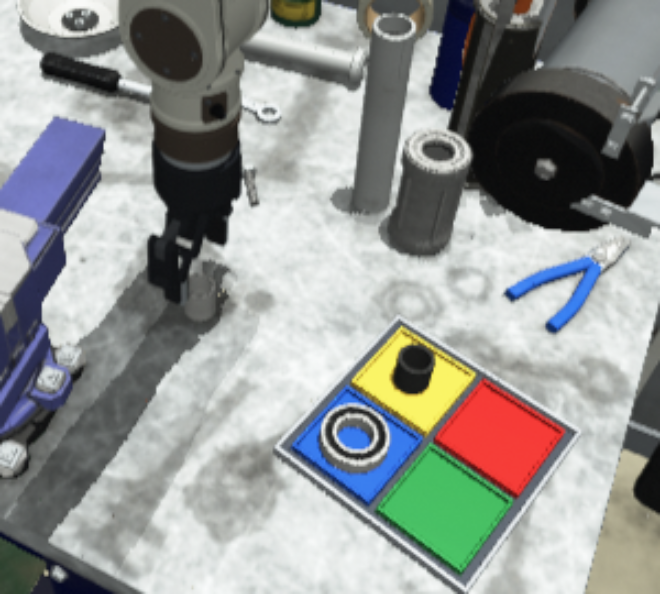

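Black bush stands in yellow, bearing flat in blue; the gripper straddles the bright bush (crop 200,300).

```bash
python3 -m creep '[{"fingers":90,"tx":0,"ty":0,"tz":1.5,"turn":0},{"fingers":90,"tx":0,"ty":0,"tz":3,"turn":0},{"fingers":90,"tx":0,"ty":0,"tz":4,"turn":0},{"fingers":90,"tx":0,"ty":0,"tz":4.5,"turn":0},{"fingers":60,"tx":0,"ty":0,"tz":4.5,"turn":0},{"fingers":45,"tx":0,"ty":0,"tz":4.5,"turn":0},{"fingers":35,"tx":0,"ty":0,"tz":4.5,"turn":0},{"fingers":27,"tx":0,"ty":0,"tz":4.5,"turn":0},{"fingers":27,"tx":0,"ty":0,"tz":4.5,"turn":0},{"fingers":27,"tx":0,"ty":0,"tz":4.5,"turn":0},{"fingers":27,"tx":0,"ty":0,"tz":4.5,"turn":0},{"fingers":27,"tx":0,"ty":0,"tz":4.5,"turn":0}]' 70
python3 -m creep '[{"fingers":27,"tx":0,"ty":0,"tz":-1,"turn":0},{"fingers":27,"tx":0,"ty":0,"tz":-3,"turn":0},{"fingers":27,"tx":0,"ty":0,"tz":-6,"turn":0},{"fingers":27,"tx":0,"ty":0,"tz":-9,"turn":0},{"fingers":27,"tx":0,"ty":0,"tz":-12,"turn":0},{"fingers":27,"tx":0,"ty":0,"tz":-15,"turn":0},{"fingers":27,"tx":0,"ty":0,"tz":-17,"turn":0},{"fingers":27,"tx":0,"ty":0,"tz":-18,"turn":0},{"fingers":27,"tx":0,"ty":0,"tz":-18,"turn":0}]'
```

```text
t: 20.5
tool_pos: [0.505, -0.0226, 0.0145]
tool_rot: [0.707, 0.707, 0.001, 0.001]
contact_force: [-0.2, 0.4, 5.9]
gripper_width: 0.031
grasp_force: 69.5
t: 21.4
tool_pos: [0.5046, -0.0226, 0.1947]
tool_rot: [0.707, 0.707, 0.001, 0.001]
contact_force: [-0.6, 0.6, -1.1]
gripper_width: 0.0308
grasp_force: 69.4
```

```bash
python3 -m creep '[{"fingers":27,"tx":-1.5,"ty":-0.5,"tz":0,"turn":0},{"fingers":27,"tx":-5,"ty":-1.7,"tz":0,"turn":0},{"fingers":27,"tx":-9,"ty":-3.1,"tz":0,"turn":0},{"fingers":27,"tx":-13,"ty":-4.5,"tz":0,"turn":0},{"fingers":27,"tx":-17,"ty":-5.9,"tz":0,"turn":0},{"fingers":27,"tx":-21,"ty":-7.3,"tz":0,"turn":0},{"fingers":27,"tx":-25,"ty":-8.6,"tz":0,"turn":0},{"fingers":27,"tx":-27.5,"ty":-9.5,"tz":0,"turn":0},{"fingers":27,"tx":-28.5,"ty":-9.8,"tz":0,"turn":0},{"fingers":27,"tx":-28.5,"ty":-9.8,"tz":0,"turn":0}]'
python3 -m creep '[{"fingers":27,"tx":0,"ty":0,"tz":2,"turn":0},{"fingers":27,"tx":0,"ty":0,"tz":6,"turn":0},{"fingers":27,"tx":0,"ty":0,"tz":10,"turn":0},{"fingers":27,"tx":0,"ty":0,"tz":13,"turn":0},{"fingers":27,"tx":0,"ty":0,"tz":15,"turn":0},{"fingers":27,"tx":0,"ty":0,"tz":15.5,"turn":0},{"fingers":27,"tx":0,"ty":0,"tz":15.5,"turn":0}]'
python3 -m creep '[{"fingers":27,"tx":0,"ty":0,"tz":0.5,"turn":0},{"fingers":27,"tx":0,"ty":0,"tz":1,"turn":0},{"fingers":27,"tx":0,"ty":0,"tz":1.3,"turn":0},{"fingers":27,"tx":0,"ty":0,"tz":1.5,"turn":0},{"fingers":27,"tx":0,"ty":0,"tz":1.5,"turn":0},{"fingers":45,"tx":0,"ty":0,"tz":1.5,"turn":0},{"fingers":60,"tx":0,"ty":0,"tz":1.5,"turn":0},{"fingers":60,"tx":0,"ty":0,"tz":1.5,"turn":0},{"fingers":60,"tx":0,"ty":0,"tz":1.5,"turn":0},{"fingers":60,"tx":0,"ty":0,"tz":1.5,"turn":0}]'
python3 -m creep '[{"fingers":60,"tx":0,"ty":0,"tz":-1,"turn":0},{"fingers":60,"tx":0,"ty":0,"tz":-3,"turn":0},{"fingers":60,"tx":0,"ty":0,"tz":-6,"turn":0},{"fingers":60,"tx":0,"ty":0,"tz":-10,"turn":0},{"fingers":60,"tx":0,"ty":0,"tz":-14,"turn":0},{"fingers":60,"tx":0,"ty":0,"tz":-16,"turn":0},{"fingers":60,"tx":0,"ty":0,"tz":-17,"turn":0},{"fingers":60,"tx":0,"ty":0,"tz":-17,"turn":0}]'
```

```text
t: 22.4
tool_pos: [0.4048, -0.308, 0.1918]
tool_rot: [0.708, 0.706, -0.0, -0.001]
contact_force: [-0.2, 0.0, -0.4]
gripper_width: 0.0306
grasp_force: 69.4
t: 23.1
tool_pos: [0.4057, -0.3059, 0.0375]
tool_rot: [0.706, 0.708, -0.0, -0.001]
contact_force: [0.1, -0.4, -1.8]
gripper_width: 0.031
grasp_force: 69.5
t: 24.1
tool_pos: [0.406, -0.3076, 0.0234]
tool_rot: [0.707, 0.707, 0.0, 0.0]
contact_force: [0.1, -0.1, 1.0]
gripper_width: 0.0515
grasp_force: 0.0
t: 24.9
tool_pos: [0.4066, -0.308, 0.195]
tool_rot: [0.707, 0.707, 0.0, 0.002]
contact_force: [0.1, -0.0, -0.5]
gripper_width: 0.0511
grasp_force: 0.0
```

```bash
python3 -m creep '[{"fingers":60,"tx":1.5,"ty":0,"tz":0,"turn":0},{"fingers":60,"tx":5,"ty":0.5,"tz":0,"turn":0},{"fingers":60,"tx":9,"ty":1.5,"tz":0,"turn":0},{"fingers":60,"tx":13,"ty":3,"tz":0,"turn":0},{"fingers":60,"tx":17,"ty":4.5,"tz":0,"turn":0},{"fingers":60,"tx":20.5,"ty":6.5,"tz":0,"turn":0},{"fingers":60,"tx":24,"ty":9,"tz":0,"turn":0},{"fingers":60,"tx":27,"ty":12,"tz":0,"turn":0},{"fingers":60,"tx":29.5,"ty":15.5,"tz":0,"turn":0},{"fingers":60,"tx":31,"ty":19,"tz":0,"turn":0},{"fingers":60,"tx":31,"ty":23,"tz":0,"turn":0},{"fingers":60,"tx":31,"ty":26,"tz":0,"turn":0}]'
python3 -m creep '[{"fingers":60,"tx":0,"ty":1.3,"tz":0,"turn":0},{"fingers":60,"tx":0,"ty":1.3,"tz":1,"turn":0.12},{"fingers":60,"tx":0,"ty":1.3,"tz":3,"turn":0.24},{"fingers":60,"tx":0,"ty":1.3,"tz":5,"turn":0.36},{"fingers":60,"tx":0,"ty":1.3,"tz":7,"turn":0.48},{"fingers":60,"tx":0,"ty":1.3,"tz":9,"turn":0.6},{"fingers":60,"tx":0,"ty":1.3,"tz":11,"turn":0.72},{"fingers":60,"tx":0,"ty":1.3,"tz":13,"turn":0.84},{"fingers":60,"tx":0,"ty":1.3,"tz":14,"turn":0.95},{"fingers":60,"tx":0,"ty":1.3,"tz":14.5,"turn":0.95},{"fingers":60,"tx":0,"ty":1.3,"tz":14.5,"turn":0.95}]'
python3 -c "
from h import *
s=sense();print(s['joints'],R.from_quat(s['tool_rot']).as_matrix())
p=snapshot('scene');save(p,'scene7.png');a=cv2.imread('pics/scene7.png')[100:370,260:540];cv2.imwrite('pics/s7.png',cv2.resize(a,(616,594)))"
```

```text
t: 26.1
tool_pos: [0.6661, 0.0048, 0.1904]
tool_rot: [0.706, 0.708, -0.001, -0.002]
contact_force: [0.2, 0.1, 0.3]
gripper_width: 0.0513
grasp_force: 0.0
t: 27.2
tool_pos: [0.6769, 0.0032, 0.0459]
tool_rot: [0.952, 0.307, -0.002, -0.001]
contact_force: [0.4, 0.2, 0.3]
gripper_width: 0.0513
grasp_force: 0.0
[4.64621680e-03 7.13509443e-01 2.63859102e-01 1.12598295e+00
 1.67718785e-04 2.52263076e+00] [[ 8.11767668e-01  5.83960486e-01 -4.83767754e-03]
 [ 5.83967884e-01 -8.11776749e-01  1.45243534e-04]
 [-3.84229766e-03 -2.94295232e-03 -9.99988288e-01]]
```

View pics/s7.png

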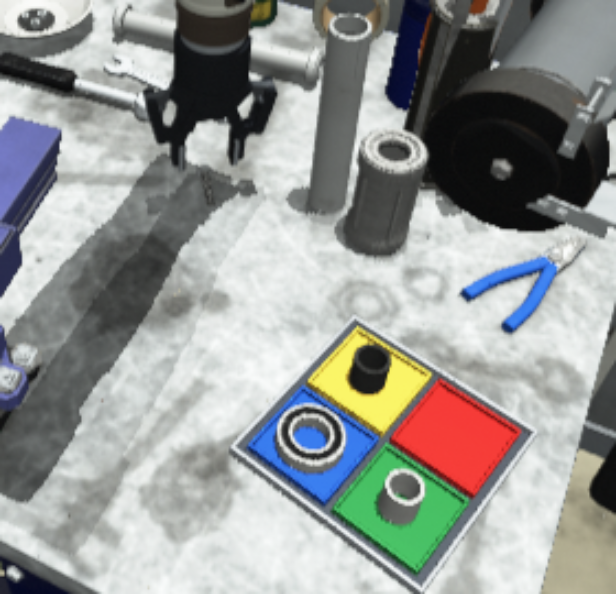

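```bash
python3 -m creep '[{"fingers":60,"tx":0,"ty":0,"tz":1.5,"turn":0},{"fingers":60,"tx":0,"ty":0,"tz":3,"turn":0},{"fingers":60,"tx":0,"ty":0,"tz":3.7,"turn":0},{"fingers":60,"tx":0,"ty":0,"tz":4.1,"turn":0},{"fingers":45,"tx":0,"ty":0,"tz":4.1,"turn":0},{"fingers":30,"tx":0,"ty":0,"tz":4.1,"turn":0},{"fingers":20,"tx":0,"ty":0,"tz":4.1,"turn":0},{"fingers":10,"tx":0,"ty":0,"tz":4.1,"turn":0},{"fingers":2,"tx":0,"ty":0,"tz":4.1,"turn":0},{"fingers":0,"tx":0,"ty":0,"tz":4.1,"turn":0},{"fingers":0,"tx":0,"ty":0,"tz":4.1,"turn":0},{"fingers":0,"tx":0,"ty":0,"tz":4.1,"turn":0}]' 60
python3 -m creep '[{"fingers":0,"tx":0,"ty":0,"tz":-1,"turn":0},{"fingers":0,"tx":0,"ty":0,"tz":-3,"turn":0},{"fingers":0,"tx":0,"ty":0,"tz":-6,"turn":0},{"fingers":0,"tx":0,"ty":0,"tz":-9,"turn":0},{"fingers":0,"tx":0,"ty":0,"tz":-12,"turn":0},{"fingers":0,"tx":0,"ty":0,"tz":-15,"turn":0},{"fingers":0,"tx":0,"ty":0,"tz":-17,"turn":0},{"fingers":0,"tx":0,"ty":0,"tz":-18,"turn":0},{"fingers":0,"tx":0,"ty":0,"tz":-18,"turn":0}]'
```

```text
t: 28.45
tool_pos: [0.6796, 0.0023, 0.0083]
tool_rot: [0.952, 0.305, 0.001, 0.0]
contact_force: [0.1, -0.9, 5.4]
gripper_width: 0.0041
grasp_force: 58.0
t: 29.35
tool_pos: [0.6796, 0.0026, 0.1888]
tool_rot: [0.952, 0.305, 0.001, 0.0]
contact_force: [0.9, 0.1, -0.2]
gripper_width: 0.0044
grasp_force: 56.5
```

```bash
python3 -c "
from h import *
p=snapshot('scene');save(p,'scene8.png');a=cv2.imread('pics/scene8.png')[40:240,280:450];cv2.imwrite('pics/s8.png',cv2.resize(a,(510,600)))"
```

```text
(no output)
```

View pics/s8.png

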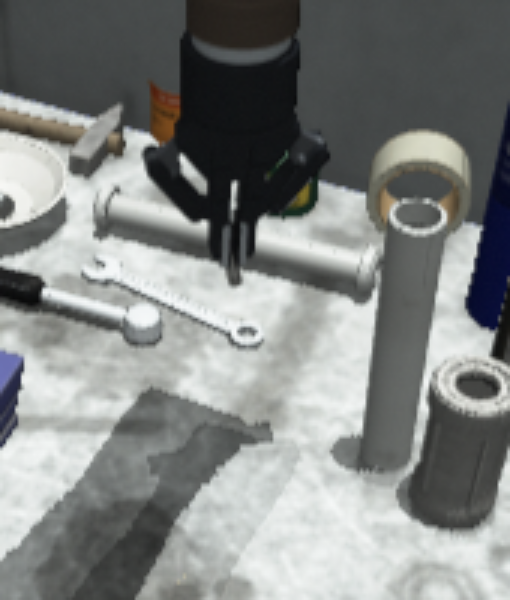

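```bash
python3 -m creep '[{"fingers":0,"tx":-2,"ty":-0.7,"tz":0,"turn":0},{"fingers":0,"tx":-6,"ty":-2.2,"tz":0,"turn":0},{"fingers":0,"tx":-10,"ty":-3.6,"tz":0,"turn":0},{"fingers":0,"tx":-14,"ty":-5,"tz":0,"turn":0},{"fingers":0,"tx":-17.3,"ty":-5.5,"tz":0,"turn":0},{"fingers":0,"tx":-19.5,"ty":-3.8,"tz":0,"turn":0},{"fingers":0,"tx":-22,"ty":-0.5,"tz":0,"turn":0},{"fingers":0,"tx":-24.5,"ty":2.9,"tz":0,"turn":0},{"fingers":0,"tx":-27,"ty":6.2,"tz":0,"turn":0},{"fingers":0,"tx":-29.5,"ty":9.6,"tz":0,"turn":0},{"fingers":0,"tx":-32,"ty":12.9,"tz":0,"turn":0},{"fingers":0,"tx":-33.7,"ty":15.2,"tz":0,"turn":0}]'
python3 -m creep '[{"fingers":0,"tx":-0.9,"ty":1.2,"tz":0,"turn":0},{"fingers":0,"tx":-0.9,"ty":1.2,"tz":2,"turn":0},{"fingers":0,"tx":-0.9,"ty":1.2,"tz":6,"turn":0},{"fingers":0,"tx":-0.9,"ty":1.2,"tz":10,"turn":0},{"fingers":0,"tx":-0.9,"ty":1.2,"tz":13,"turn":0},{"fingers":0,"tx":-0.9,"ty":1.2,"tz":15,"turn":0},{"fingers":0,"tx":-0.9,"ty":1.2,"tz":15.5,"turn":0},{"fingers":0,"tx":-0.9,"ty":1.2,"tz":15.5,"turn":0}]'
```

```text
t: 30.6
tool_pos: [0.4917, -0.3192, 0.1849]
tool_rot: [0.953, 0.304, -0.001, -0.001]
contact_force: [0.2, 0.9, -1.4]
gripper_width: 0.0044
grasp_force: 56.6
t: 31.4
tool_pos: [0.492, -0.3308, 0.0309]
tool_rot: [0.952, 0.306, -0.001, -0.002]
contact_force: [-0.3, -0.1, -0.2]
gripper_width: 0.0046
grasp_force: 56.6
```

```bash
python3 -m creep '[{"fingers":0,"tx":0,"ty":0,"tz":0.5,"turn":0},{"fingers":0,"tx":0,"ty":0,"tz":1,"turn":0},{"fingers":0,"tx":0,"ty":0,"tz":1.3,"turn":0},{"fingers":0,"tx":0,"ty":0,"tz":1.4,"turn":0},{"fingers":0,"tx":0,"ty":0,"tz":1.4,"turn":0},{"fingers":15,"tx":0,"ty":0,"tz":1.4,"turn":0},{"fingers":30,"tx":0,"ty":0,"tz":1.4,"turn":0},{"fingers":45,"tx":0,"ty":0,"tz":1.4,"turn":0},{"fingers":45,"tx":0,"ty":0,"tz":1.4,"turn":0},{"fingers":45,"tx":0,"ty":0,"tz":1.4,"turn":0}]'
python3 -m creep '[{"fingers":45,"tx":0,"ty":0,"tz":-1,"turn":0},{"fingers":45,"tx":0,"ty":0,"tz":-3,"turn":0},{"fingers":45,"tx":0,"ty":0,"tz":-6,"turn":0},{"fingers":45,"tx":0,"ty":0,"tz":-10,"turn":0},{"fingers":45,"tx":0,"ty":0,"tz":-14,"turn":0},{"fingers":45,"tx":0,"ty":0,"tz":-18,"turn":0},{"fingers":45,"tx":0,"ty":0,"tz":-22,"turn":0},{"fingers":45,"tx":0,"ty":0,"tz":-25,"turn":0},{"fingers":45,"tx":0,"ty":0,"tz":-26,"turn":0},{"fingers":45,"tx":0,"ty":0,"tz":-26,"turn":0},{"fingers":45,"tx":0,"ty":0,"tz":-26,"turn":0}]'
python3 -c "
from h import *
p=snapshot('scene');save(p,'scene9.png');a=cv2.imread('pics/scene9.png')[120:370,170:540];cv2.imwrite('pics/s9.png',cv2.resize(a,(777,525)))
p=snapshot('top');save(p,'top9.png')
for n in ('brass_bush_mid','spacer_mid','bolt_mid'): print(n,[(w(p,d['centre']).round(3),round(d['conf'],2)) for d in spot_in(p,n)])"
```

```text
t: 32.4
tool_pos: [0.493, -0.3322, 0.0184]
tool_rot: [0.952, 0.305, 0.0, 0.0]
contact_force: [-0.4, 0.0, -0.2]
gripper_width: 0.0386
grasp_force: 0.0
t: 33.5
tool_pos: [0.4924, -0.3318, 0.277]
tool_rot: [0.952, 0.305, -0.001, -0.001]
contact_force: [-0.3, -0.3, -0.5]
gripper_width: 0.0386
grasp_force: 0.0
brass_bush_mid []
spacer_mid [(array([0.639, 0.225, 0.018]), 0.63)]
bolt_mid [(array([ 0.499, -0.328,  0.015]), 0.52)]
```

View pics/s9.png

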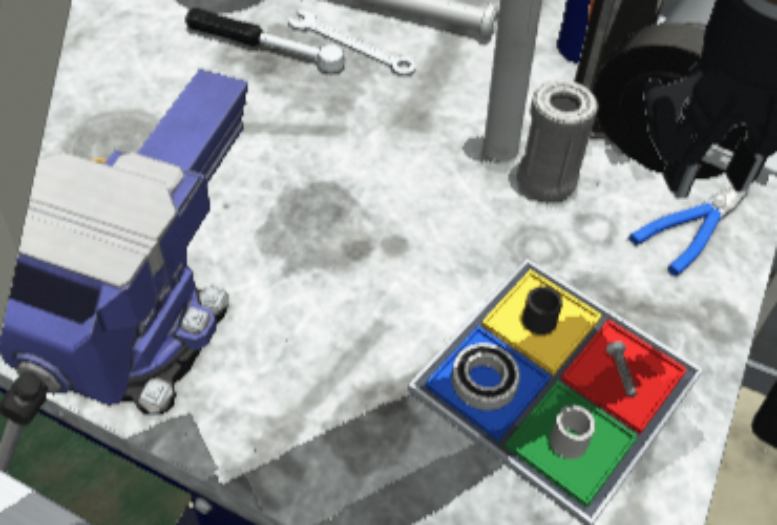

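```bash
python3 -c "
from h import *
print(hand_in())"
```

```text
the job is handed in; nothing more can be done
None
```

The kit is finished and handed in: bearing in the blue dish, black bush in the yellow, bright bush in the green and bolt in the red, all confirmed in the last picture; I never worked near the spacer ring or brass bush, and the spacer measured in place at the end, but the brass bush was mostly hidden by the vise so I couldn't re-measure it, and the hand-in gave no verdict.

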